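Find the rocking corner of a jig plate and press its slip shim home

TASK

The jig plate on the two bars rocks at one of its corners. Press down on the corners with a fingertip to find the one that gives, then push that corner's brass slip shim in under the plate until its turned-up tab lies flat against the plate's edge, and press the same corner once more to check that it is now firm. Only push with the fingers: do not pick up or tip anything, do not shove the plate, leave the other three shims and the things lying about where they are, and finish with the hand clear.

Things in the scene. Friction and masses are not known exactly. Their poses are not given: they have to be found in the camera images.
- plate: Loose steel jig plate, 160 (its x, away from the robot) x 200 (its y) x 8 mm, 2.4 kg, lying level, top 30 mm above the bench. Origin: centre of its underside, z up. One corner rocks: pressed there it dips about 4 mm under some 3 to 6 N, stops on the bar and comes back up; the others are firm. A tee joint and a low clamp, up to 45 mm above its top, stand on its middle (45 mm to each side).
- bars: Two fixed flat bars under the plate, running along its y and 60 mm either side of its middle: each 50 mm wide, 340 mm long, 16 mm high. Origin between them on the bench. Packing pieces 6 mm thick on the bars carry the plate at three corners; at the rocking corner the packing is missing, which these readings do not tell. The bars' ends stick out 70 mm left and right of the plate and carry the shims.
- corner_near_left (a point): Press point on top of the plate's near left corner (near = towards the robot, left = towards +y), 20 mm in from its near or far edge and 24 mm in from its left or right edge; axes as the plate's. Height 30 mm at rest.
- corner_near_right (a point): Press point on top of the plate's near right corner (near = towards the robot, left = towards +y), 20 mm in from its near or far edge and 24 mm in from its left or right edge; axes as the plate's. Height 30 mm at rest.
- corner_far_left (a point): Press point on top of the plate's far left corner (near = towards the robot, left = towards +y), 20 mm in from its near or far edge and 24 mm in from its left or right edge; axes as the plate's. Height 30 mm at rest.
- corner_far_right (a point): Press point on top of the plate's far right corner (near = towards the robot, left = towards +y), 20 mm in from its near or far edge and 24 mm in from its left or right edge; axes as the plate's. Height 30 mm at rest.
- tab_near_left (a point): Shim of the near left corner: loose brass tongue 36 x 36 x 5 mm on the bar, pointing at the plate's left edge, 1 to 12 mm short of it, with a tab 36 wide, 4 thick, 22 mm high at its outer end. Point: middle of the tab's outer face, 27 mm above the bench; its +y points outward. Home, it is 28 mm from the press point along the plate's y; at a firm corner packing stops it 12 mm in.
- tab_near_right (a point): Shim of the near right corner: loose brass tongue 36 x 36 x 5 mm on the bar, pointing at the plate's right edge, 1 to 12 mm short of it, with a tab 36 wide, 4 thick, 22 mm high at its outer end. Point: middle of the tab's outer face, 27 mm above the bench; its +y points outward. Home, it is 28 mm from the press point along the plate's y; at a firm corner packing stops it 12 mm in.
- tab_far_left (a point): Shim of the far left corner: loose brass tongue 36 x 36 x 5 mm on the bar, pointing at the plate's left edge, 1 to 12 mm short of it, with a tab 36 wide, 4 thick, 22 mm high at its outer end. Point: middle of the tab's outer face, 27 mm above the bench; its +y points outward. Home, it is 28 mm from the press point along the plate's y; at a firm corner packing stops it 12 mm in.
- tab_far_right (a point): Shim of the far right corner: loose brass tongue 36 x 36 x 5 mm on the bar, pointing at the plate's right edge, 1 to 12 mm short of it, with a tab 36 wide, 4 thick, 22 mm high at its outer end. Point: middle of the tab's outer face, 27 mm above the bench; its +y points outward. Home, it is 28 mm from the press point along the plate's y; at a firm corner packing stops it 12 mm in.
- nut: Bystander: plain steel hexagon nut, 30 mm across, 13 mm high, lying loose on the plate near the middle of its far edge.
- magnet: Bystander: orange welding magnet, 40 x 40 x 16 mm, lying on the bench between the bar ends on the left.
- scriber: Bystander: soapstone marker in a flat aluminium holder, 105 x 10 x 10 mm, lying on the bench between the bar ends on the right.
- tape_measure: Bystander: red tape measure, about 72 x 42 x 65 mm.
- drink_can: Bystander: drink can, 66 mm across, 115 mm tall.
- locking_pliers: Bystander: steel locking pliers lying flat, about 220 mm long, 17 mm high.
- chipping_hammer: Bystander: hammer with a wooden handle lying flat, 260 mm long.
- wire_brush: Bystander: wire brush with a wooden handle, lying on its bristles, 270 mm long, 40 mm high.

How it is judged:
By the outcome, as a careful person would: the job done as asked, in the order asked, and still so for the second after the job is handed in, with the robot touching nothing.
It also fails if it takes over 61 s, if anything falls off the work surface, if the arm or the gripper's body presses on something with over 40 N, if the wrist force passes 120 N, or if a joint passes its speed limit or range.

ROBOT

A 6-joint arm with a two-finger parallel gripper is mounted at the origin on the work surface. World frame = base frame: x ahead of the robot, y to its left, z up, the work surface at z = 0. Lengths are in mm, angles in rad, forces in N, time in s.
With the tool pointing down it reaches from about 300 to 850 mm from the base axis. Payload 4.2 kg.
Tool frame: the origin (TCP) lies at the very end of the fingers, on their centre line; the grasp point (between the pads) lies 19 mm behind it; x points along the fingers, z is the direction in which the jaws open and shut, and the axes are right-handed (so a half turn about x gives the same grasp; the last joint's range is limited). The gripper opens to 91 mm and grips with 3 to 60 N. Pads are 32 mm wide; open, the fingers measure 118 mm over their backs; the gripper's body (76 mm by 178 mm) begins 60 mm behind the grasp point.
Start: joints at [-1.161, 0.32, 1.565, -0, 1.257, -0.02], TCP at [239.601, -522.718, 213.976] pointing down, gripper open.
Joint ranges: [-3.11, 3.11], [-0.84, 2.01], [0.21, 2.61], [-1.34, 4.49], [0.05, 2.63], [-2.56, 2.56]. Speed limits (rad/s): [2.57, 2.57, 3.14, 3.14, 3.14, 3.14].

INTERFACE

Orientations are given as a rotation vector (axis times angle).
In Python, from rig import ctrl gives the robot as it stands. The module is installed in compiled form; this text tells all that it offers.
- The arm moves only by the tool send_rows, never from a script. Its argument "rows" is a list of rows, each a list of 7 numbers: the shift along the tool's x, y, z in m, then the turn, a rotation vector about the tool's x, y, z in degrees, then the closure, from -1 (fully open) to 1 (shut), so that 0 is half open. A call has 1 to 5 rows; each row is the pose to reach, as a shift and turn from the pose measured when the call began, along the tool's axes at that moment; what a row does not reach only later rows make up. A row lasts 1/8 s, in which the tool goes at most 62.5 mm and 10.7 degrees, less where a joint would pass 70% of its speed; a pose out of reach is approached as far as the arm can. A call with a gripper value outside its range is refused whole. The fingers move at their own pace and stop on an object; the grip force is fixed at half the most. Time passes only in rows, so rows that repeat a pose let the fingers close. It gives the time, the measured TCP pose, the force and the opening at its end, in the units of the state.
- ctrl.state(): the state, without advancing time (a new reading comes with each control period).
- ctrl.capture(name): name is "scene" or "top" or "wrist"; returns the picture (400x640x3 uint8, red, green, blue); there is no depth.
- ctrl.camera_info(name): a dict with "intrinsics" (3x3 intrinsics, pixels), "world_to_cam" (4x4, takes a point from world to camera coordinates); the wrist camera has in their place "mount" (4x4, takes a point from camera to tool coordinates, whose origin is the TCP and whose axes are the tool frame's). Camera axes: x right, y down, z forward; pixel columns grow to the right and rows downward; lengths in mm; the calibration is good to about 2 mm. A picture is of the moment at which its call begins: read the wrist's pose just before it. camera_info takes no time and is no camera call.
- ctrl.close_job(): hands the job in, once; it reports no verdict.
Trained networks look in the newest picture that a camera, given by its name, has taken for a name from the list of things; names that differ only in an ending like _2 or _b are one class to them, and where a whole thing is asked for, a point or a joint stands for the part that bears it (a point fixed in the world has none). Each returns a list of dicts, best first, with "conf" (0 to 1); they miss things now and then, are a little off and sometimes report something else, mostly with a low value. They report only what shows in the picture. A call takes as long as a camera call.
- ctrl.find_in(query, camera): "bbox" ([left, top, width, height] as shares, 0 to 1, of the picture: columns of its width, rows of its height, round what is visible of it).
- ctrl.landmark_of(query, camera): "point" ([column, row] as shares, 0 to 1, of the picture: columns of its width, rows of its height: a listed point, or the origin of a listed thing).
The state is a dict: "time_s": time; "joint_positions": joint angles; "dq": joint speeds; "joint_torque": joint torques, N m; "tcp_pos": TCP position; "orientation": TCP orientation; "wrist_force": force on the tool from outside, world axes, zero at the start; "moment": the same for the moment, N m; "finger_gap": finger opening in mm.
Only numpy, scipy, OpenCV 4.12 (cv2) and the standard library are available. Lean on these libraries where they do the work, as an engineer would, in place of code of your own. Each camera call takes 0.05 s, during which the arm holds its last target. There are 200 camera calls.

## Working session

There is one attempt and no reset: what is moved stays moved. The work goes in short steps, Python scripts to look and compute and a tool call to move; the robot and the scene stay as the last step left them, time stands still between calls to the robot, and variables do not carry over. Pictures are saved under pics/ and viewed, about 8 in all and at most 12, crops included, and the job is handed in when it is done.

Besides the shell and the picture viewer there is one more tool, called after "Call:" in YAML: its name, and indented under it one key for each argument. send_rows: Moves the arm, as the interface text tells. Its arguments: {"type":"object","properties":{"rows":{"type":"array"}},"required":["rows"]}

```bash
mkdir -p pics
cat > h.py <<'E'
import numpy as np, cv2
from rig import ctrl
from scipy.spatial.transform import Rotation as R
def cam(n):
    i=ctrl.camera_info(n); K=np.array(i["intrinsics"])
    if n=="wrist":
        s=ctrl.state(); T=np.eye(4); T[:3,:3]=R.from_rotvec(s["orientation"]).as_matrix(); T[:3,3]=s["tcp_pos"]
        return K,np.linalg.inv(T@np.array(i["mount"]))
    return K,np.array(i["world_to_cam"])
def px2w(K,W,p,z):
    C=np.linalg.inv(W); d=C[:3,:3]@np.linalg.inv(K)@np.array([p[0],p[1],1.]); o=C[:3,3]
    return o+d*(z-o[2])/d[2]
def w2px(K,W,P):
    c=W@np.append(P,1.); q=K@c[:3]; return q[:2]/q[2]
def lm(q,n,K,W,z):
    r=ctrl.landmark_of(q,n)
    return [(round(d["conf"],2),px2w(K,W,np.array(d["point"])*[640,400],z).round(1).tolist()) for d in r[:2]]
def save(n,f):
    im=ctrl.capture(n); cv2.imwrite("pics/"+f,im[:,:,::-1]); return im
C=["near_left","near_right","far_left","far_right"]
E
python3 - <<'E'
from h import *
s=ctrl.state(); print({k:np.round(v,3).tolist() for k,v in s.items()})
for n in ["top","scene"]:
    K,W=cam(n); save(n,n+"0.png")
    print(n,np.linalg.inv(W)[:3,3].round(),K[0,0])
    for q,z in [("plate",22)]+[("corner_"+c,30) for c in C]+[("tab_"+c,27) for c in C]: print(q,lm(q,n,K,W,z))
a=cv2.imread("pics/top0.png");cv2.imwrite("pics/top0b.png",cv2.resize(a,(800,500)))
a=cv2.imread("pics/scene0.png");cv2.imwrite("pics/scene0b.png",cv2.resize(a,(800,500)))
E
```

```text
{'time_s': 0.0, 'joint_positions': [-1.161, 0.32, 1.566, -0.0, 1.257, -0.02], 'dq': [0.001, -0.001, -0.001, 0.001, -0.0, 0.001], 'joint_torque': [-0.001, -41.247, -23.198, 0.073, 0.046, -0.0], 'tcp_pos': [239.387, -522.243, 213.106], 'orientation': [0.888, 1.384, -0.886], 'wrist_force': [0.47, 0.009, -0.197], 'moment': [0.012, -0.003, -0.003], 'finger_gap': 90.901}
top [ 248.    7. 1607.] 472.5023494371086
plate [(0.65, [507.6, -155.8, 22.0]), (0.6, [558.2, -64.2, 22.0])]
corner_near_left [(0.96, [484.8, -5.9, 30.0])]
corner_near_right [(0.75, [501.4, -162.2, 30.0]), (0.51, [637.6, -232.3, 30.0])]
corner_far_left []
corner_far_right [(0.71, [613.4, -136.7, 30.0])]
tab_near_left [(0.61, [479.5, 57.2, 27.0])]
tab_near_right [(0.61, [521.9, -223.1, 27.0])]
tab_far_left [(0.58, [596.6, 65.4, 27.0])]
tab_far_right [(0.6, [636.3, -213.3, 27.0])]
scene [1230.  272.  968.] 435.97511778652887
plate [(0.6, [550.4, -67.9, 22.0])]
corner_near_left [(0.77, [476.2, -14.2, 30.0])]
corner_near_right [(0.96, [491.4, -163.5, 30.0])]
corner_far_left [(0.73, [604.2, 6.7, 30.0]), (0.27, [599.3, 76.6, 30.0])]
corner_far_right [(0.93, [619.0, -143.8, 30.0])]
tab_near_left [(0.54, [461.6, 48.8, 27.0])]
tab_near_right [(0.57, [501.0, -228.6, 27.0])]
tab_far_left [(0.6, [597.7, 2.9, 27.0]), (0.48, [598.2, 77.7, 27.0])]
tab_far_right [(0.49, [638.8, -223.5, 27.0]), (0.42, [505.3, -232.4, 27.0])]
```

View pics/top0b.png

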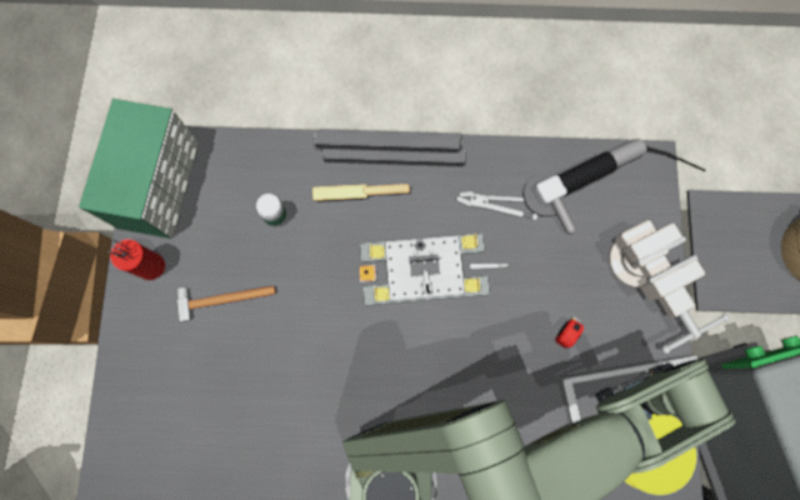

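View pics/scene0b.png

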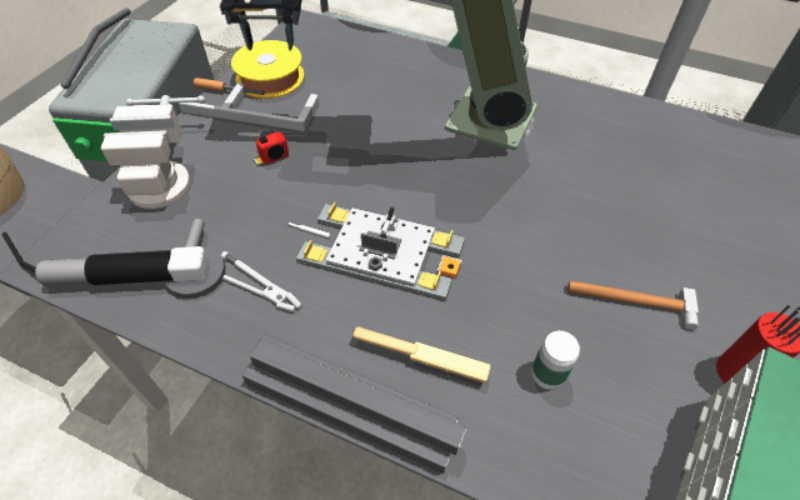

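The overview shows the plate at about (550,-75), turned about 6°. The shims are yellow, the magnet is on the left and the scriber on the right. Next I'll move above the plate for a close wrist view.

```bash
cat >> h.py <<'E'
def goal(p,yaw=None,sgn=1):
    """tool-frame shift (m) and turn (deg) to world p, tool down, jaw axis z = plate y (sgn) if yaw(deg) given"""
    s=ctrl.state(); A=R.from_rotvec(s["orientation"]).as_matrix()
    sh=A.T@(np.array(p)-s["tcp_pos"])/1000
    if yaw is None: return sh.round(4).tolist()
    t=np.deg2rad(yaw); z=sgn*np.array([-np.sin(t),np.cos(t),0]); x=np.array([0,0,-1.]); B=np.stack([x,np.cross(z,x),z],1)
    return sh.round(4).tolist(), np.rad2deg(R.from_matrix(A.T@B).as_rotvec()).round(2).tolist()
E
python3 - <<'E'
from h import *
print(R.from_rotvec(ctrl.state()["orientation"]).as_matrix().round(3)); print(np.array(ctrl.camera_info("wrist")["mount"]).round(3),ctrl.camera_info("wrist")["intrinsics"])
for s in (1,-1): print(goal([530,-75,330],6,s))
E
```

```text
[[ 0.     0.909  0.417]
 [-0.     0.417 -0.909]
 [-1.    -0.     0.   ]]
[[-0.00000e+00 -2.54000e-01  9.67000e-01 -1.70886e+02]
 [ 1.00000e-03 -9.67000e-01 -2.54000e-01  7.27850e+01]
 [ 1.00000e+00  1.00000e-03  0.00000e+00  1.37000e-01]
 [ 0.00000e+00  0.00000e+00  0.00000e+00  1.00000e+00]] [[345.8892949    0.         321.51538012]
 [  0.         345.8892949  202.42220827]
 [  0.           0.           1.        ]]
([-0.1161, 0.4506, -0.286], [-161.37, 0.0, 0.01])
([-0.1161, 0.4506, -0.286], [18.63, 0.01, -0.0])
```

```bash
python3 -c "
from h import *
print(goal([553,-75,150],6,-1))"
```

```text
([0.0639, 0.4715, -0.2764], [18.63, 0.01, -0.0])
```

Call:
send_rows:
  rows:
    - [0,0.05,-0.03,2,0,0,1]
    - [0,0.1,-0.06,5,0,0,1]
    - [0.01,0.15,-0.09,8,0,0,1]
    - [0.015,0.2,-0.12,11,0,0,1]
    - [0.02,0.25,-0.15,14,0,0,1]

```text
time_s: 1.62
tcp_pos: [405.3, -280.7, 194.0]
orientation: [1.073, 1.289, -1.073]
wrist_force: [0.2, -0.7, -0.3]
finger_gap: 43.9
```

```bash
python3 -c "
from h import *
print(goal([553,-75,150],6,-1),ctrl.state()['tcp_pos'])"
```

```text
([0.044, 0.1827, -0.1753], [4.51, 0.04, -0.04]) [ 405.27773506 -280.65088198  194.03442897]
```

Call:
send_rows:
  rows:
    - [0.01,0.045,-0.043,1,0,0,1]
    - [0.022,0.09,-0.086,2,0,0,1]
    - [0.033,0.14,-0.13,3,0,0,1]
    - [0.044,0.183,-0.175,4.5,0,0,1]
    - [0.044,0.183,-0.175,4.5,0,0,1]

```text
time_s: 2.25
tcp_pos: [554.6, -72.1, 149.0]
orientation: [1.128, 1.259, -1.128]
wrist_force: [-0.3, -1.0, -0.3]
finger_gap: 0.5
```

Run:
```python
from h import *
K,W=cam("wrist"); s=ctrl.state(); print(s["tcp_pos"],s["dq"].__class__,s["finger_gap"])
a=save("wrist","w1.png"); cv2.imwrite("pics/w1b.png",cv2.resize(a[:,:,::-1],(800,500)))
np.savez("w1.npz",K=K,W=W)
for q,z in [("plate",22)]+[("corner_"+c,30) for c in C]+[("tab_"+c,27) for c in C]: print(q,lm(q,"wrist",K,W,z))
```

```text
[554.57167876 -72.14299098 149.04149272] <class 'numpy.ndarray'> 0.45082026997859725
plate [(0.98, [558.8, -75.8, 22.0])]
corner_near_left []
corner_near_right [(0.51, [579.1, -232.2, 30.0]), (0.46, [616.4, -60.9, 30.0])]
corner_far_left [(0.84, [608.8, 7.9, 30.0])]
corner_far_right [(0.75, [625.6, -142.7, 30.0])]
tab_near_left [(0.57, [480.1, 55.0, 27.0]), (0.29, [600.1, 77.3, 27.0])]
tab_near_right [(0.69, [479.9, 57.2, 27.0])]
tab_far_left [(0.72, [598.0, 77.5, 27.0])]
tab_far_right []
```

View pics/w1b.png

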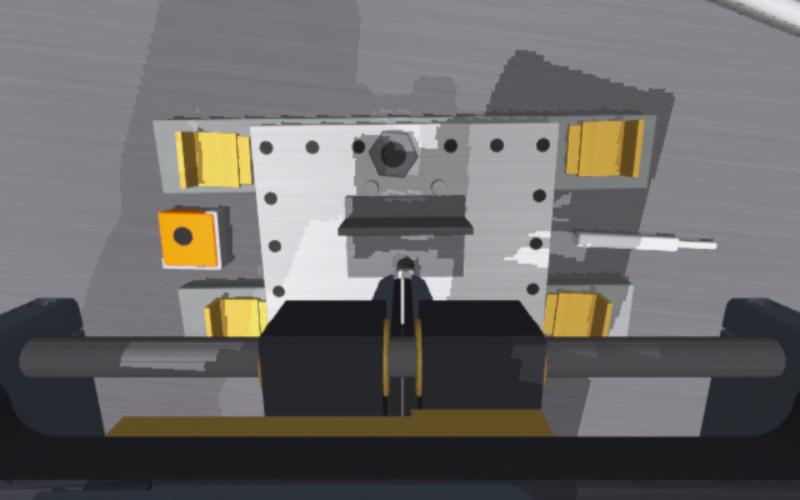

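Run:
```python
from h import *
d=np.load("w1.npz");K,W=d["K"],d["W"]
f=lambda u,v,z:px2w(K,W,(u/1.25,v/1.25),z).round(1)
print("far L/R corner",f(250,127,30),f(559,122,30),"left edge pt",f(264,300,30),"right",f(547,290,30))
print("bars far edge",f(154,121,16),f(656,115,16),f(165,192,16),f(649,188,16),"nearbar",f(180,291,16),f(632,284,16))
for n,u,v in [("FL",177,132),("FL",181,187),("FR",643,121),("FR",638,178),("NL",206,300),("NR",602,293)]: print(n,f(u,v,38))
print("tcp px",w2px(K,W,ctrl.state()["tcp_pos"])*1.25)
a=cv2.imread("pics/w1.png");
```

```text
far L/R corner [623.8  34.2  30. ] [ 648.7 -163.    30. ] left edge pt [505.9  21.7  30. ] right [ 535.5 -177.6   30. ]
bars far edge [620.4 103.2  16. ] [ 661.4 -231.5   16. ] [573.2  97.2  16. ] [ 613.2 -239.2   16. ] nearbar [500.3  88.2  16. ] [ 542.7 -244.7   16. ]
FL [615.8  77.   38. ]
FL [581.4  75.1  38. ]
FR [ 654.5 -212.2   38. ]
FR [ 619.7 -217.9   38. ]
NL [504.8  59.3  38. ]
NR [ 540.1 -212.6   38. ]
tcp px [411.44751929 322.14588791]
```

```bash
python3 -c "
from h import *
print(goal([607,8.5,45],7,-1),ctrl.state()['wrist_force'])"
```

```text
([0.1054, 0.0623, -0.0787], [-1.08, 0.05, -0.06]) [-0.05869829 -0.2094517  -0.35904215]
```

Call:
send_rows:
  rows:
    - [0,0.031,-0.039,-1,0,0,1]
    - [0.03,0.062,-0.0787,-1,0,0,1]
    - [0.08,0.062,-0.0787,-1,0,0,1]
    - [0.105,0.062,-0.0787,-1,0,0,1]
    - [0.105,0.062,-0.0787,-1,0,0,1]

```text
time_s: 3.38
tcp_pos: [605.0, 8.1, 43.4]
orientation: [1.118, 1.266, -1.123]
wrist_force: [0.7, 0.2, -0.8]
finger_gap: 0.6
```

Call:
send_rows:
  rows:
    - [0.008,0,0,0,0,0,1]
    - [0.012,0,0,0,0,0,1]
    - [0.012,0,0,0,0,0,1]

```text
time_s: 3.75
tcp_pos: [605.2, 8.0, 31.9]
orientation: [1.118, 1.265, -1.123]
wrist_force: [-0.7, -0.6, -0.4]
finger_gap: 0.7
```

Call:
send_rows:
  rows:
    - [0.001,0,0,0,0,0,1]
    - [0.002,0,0,0,0,0,1]
    - [0.003,0,0,0,0,0,1]
    - [0.003,0,0,0,0,0,1]

```text
time_s: 4.25
tcp_pos: [605.5, 7.9, 30.3]
orientation: [1.119, 1.264, -1.122]
wrist_force: [-1.8, -0.5, 6.7]
finger_gap: 0.4
```

Call:
send_rows:
  rows:
    - [0.002,0,0,0,0,0,1]
    - [0.003,0,0,0,0,0,1]
    - [0.004,0,0,0,0,0,1]
    - [0.004,0,0,0,0,0,1]

```text
time_s: 4.75
tcp_pos: [605.5, 7.9, 30.2]
orientation: [1.119, 1.263, -1.121]
wrist_force: [-7.3, 0.1, 21.0]
finger_gap: 0.4
```

FL is firm, with 21 N at 30.2 mm. Next is near left.

Call:
send_rows:
  rows:
    - [-0.025,0,0,0,0,0,1]
    - [-0.025,-0.055,0,0,0,0,1]
    - [-0.025,-0.11,0,0,0,0,1]
    - [-0.025,-0.119,0,0,0,0,1]
    - [-0.015,-0.119,0,0,0,0,1]

```text
time_s: 5.38
tcp_pos: [488.8, -6.4, 46.0]
orientation: [1.121, 1.26, -1.118]
wrist_force: [0.1, -0.2, -0.1]
finger_gap: 0.6
```

```bash
python3 -c "
from h import *
print(goal([488,-6,32],7,-1),ctrl.state()['tcp_pos'])"
```

```text
([0.014, -0.0008, -0.0005], [-0.12, 0.08, -0.2]) [488.79597976  -6.39699401  46.02508089]
```

Call:
send_rows:
  rows:
    - [0.008,0,0,0,0,0,1]
    - [0.014,0,0,0,0,0,1]
    - [0.016,0,0,0,0,0,1]
    - [0.018,0,0,0,0,0,1]
    - [0.018,0,0,0,0,0,1]

```text
time_s: 6.0
tcp_pos: [489.7, -6.3, 30.2]
orientation: [1.121, 1.259, -1.117]
wrist_force: [-6.3, 0.1, 22.9]
finger_gap: 0.4
```

Call:
send_rows:
  rows:
    - [0.001,0,0,0,0,0,1]
    - [0.002,0,0,0,0,0,1]
    - [0.002,0,0,0,0,0,1]

```text
time_s: 6.38
tcp_pos: [489.7, -6.3, 30.2]
orientation: [1.121, 1.26, -1.118]
wrist_force: [-6.6, -0.4, 22.5]
finger_gap: 0.6
```

NL is firm, with 23 N at 30.2. Next is near right, crossing high.

Call:
send_rows:
  rows:
    - [-0.03,0,0,0,0,0,1]
    - [-0.06,0,0,0,0,0,1]
    - [-0.06,0,0.05,0,0,0,1]
    - [-0.06,0,0.1,0,0,0,1]
    - [-0.06,0,0.15,0,0,0,1]

```text
time_s: 7.0
tcp_pos: [508.3, -156.6, 90.2]
orientation: [1.121, 1.26, -1.117]
wrist_force: [1.1, 0.9, -0.4]
finger_gap: 0.3
```

```bash
python3 -c "
from h import *
print(goal([506,-157,32],7,-1),ctrl.state()['tcp_pos'])"
```

```text
([0.0582, -0.0026, 0.0], [-0.06, 0.09, -0.25]) [ 508.30203954 -156.61952204   90.20386076]
```

Call:
send_rows:
  rows:
    - [0.04,-0.002,0,0,0,0,1]
    - [0.057,-0.002,0,0,0,0,1]
    - [0.059,-0.002,0,0,0,0,1]
    - [0.061,-0.002,0,0,0,0,1]
    - [0.061,-0.002,0,0,0,0,1]

```text
time_s: 7.62
tcp_pos: [506.4, -157.4, 30.2]
orientation: [1.119, 1.261, -1.118]
wrist_force: [-4.5, -0.9, 11.6]
finger_gap: 0.4
```

NR is firm, with 11.6 N at 30.2. Next is far right.

Call:
send_rows:
  rows:
    - [-0.025,0,0,0,0,0,1]
    - [-0.025,0.055,0,0,0,0,1]
    - [-0.025,0.11,0,0,0,0,1]
    - [-0.025,0.12,0,0,0,0,1]
    - [-0.012,0.12,0,0,0,0,1]

```text
time_s: 8.25
tcp_pos: [626.1, -142.7, 42.2]
orientation: [1.119, 1.26, -1.117]
wrist_force: [-1.2, 0.3, -0.3]
finger_gap: 0.4
```

```bash
python3 -c "
from h import *
print(goal([625.7,-142.3,32],7,-1),ctrl.state()['tcp_pos'])"
```

```text
([0.0102, -0.0004, -0.0004], [0.02, 0.15, -0.22]) [ 626.14100025 -142.67202325   42.23844164]
```

Call:
send_rows:
  rows:
    - [0.008,0,0,0,0,0,1]
    - [0.011,0,0,0,0,0,1]
    - [0.013,0,0,0,0,0,1]
    - [0.015,0,0,0,0,0,1]
    - [0.015,0,0,0,0,0,1]

```text
time_s: 8.88
tcp_pos: [625.8, -142.9, 27.5]
orientation: [1.118, 1.26, -1.117]
wrist_force: [-1.7, -0.8, 3.8]
finger_gap: 0.4
```

Call:
send_rows:
  rows:
    - [0.001,0,0,0,0,0,1]
    - [0.002,0,0,0,0,0,1]
    - [0.003,0,0,0,0,0,1]

```text
time_s: 9.25
tcp_pos: [626.0, -142.9, 26.1]
orientation: [1.118, 1.26, -1.117]
wrist_force: [-5.4, 1.5, 15.4]
finger_gap: 0.7
```

Far right rocks: 27.5 mm at 3.8 N, bottoming at 26.1 mm. I'll go outside its tab and look from near.

```bash
python3 -c "
from h import *
print(goal([640,-243.3,90],7,-1),ctrl.state()['tcp_pos'])"
```

```text
([-0.0636, 0.0019, 0.1015], [0.03, 0.18, -0.22]) [ 625.96413507 -142.94005787   26.05902491]
```

Call:
send_rows:
  rows:
    - [-0.03,0,0,0,0,0,1]
    - [-0.063,0,0.02,0,0,0,1]
    - [-0.063,0.002,0.06,0,0,0,1]
    - [-0.063,0.002,0.1,0,0,0,1]
    - [-0.063,0.002,0.1015,0,0,0,1]

```text
time_s: 9.88
tcp_pos: [641.0, -245.9, 88.9]
orientation: [1.121, 1.256, -1.118]
wrist_force: [-0.4, -0.1, 0.0]
finger_gap: 0.6
```

Run:
```python
from h import *
K,W=cam("wrist"); print(ctrl.state()["tcp_pos"])
a=save("wrist","w2.png"); cv2.imwrite("pics/w2b.png",cv2.resize(a[:,:,::-1],(800,500)))
np.savez("w2.npz",K=K,W=W)
for q,z in [("corner_far_right",30),("tab_far_right",27)]: print(q,lm(q,"wrist",K,W,z))
```

```text
[ 641.01153635 -245.94811968   88.91862089]
corner_far_right [(0.56, [625.9, -142.0, 30.0])]
tab_far_right [(0.77, [637.9, -219.1, 27.0])]
```

View pics/w2b.png

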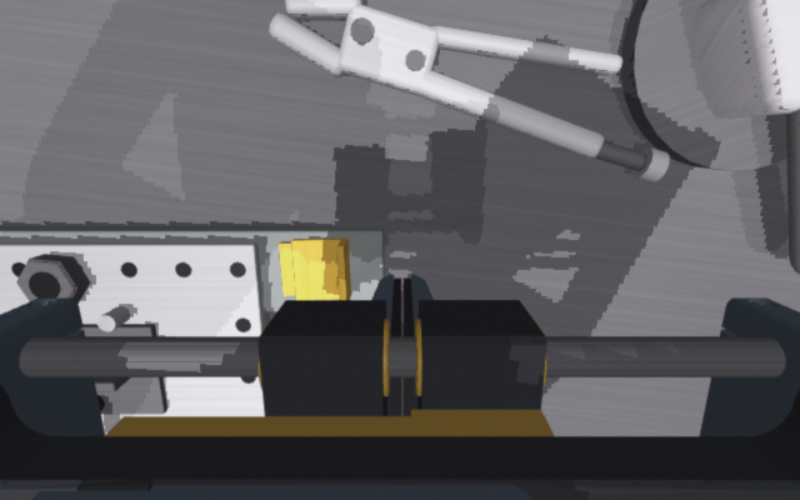

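Run:
```python
from h import *
d=np.load("w2.npz");K,W=d["K"],d["W"]
f=lambda u,v,z:px2w(K,W,(u/1.25,v/1.25),z)
t=np.deg2rad(7);B=np.array([[np.cos(t),np.sin(t)],[-np.sin(t),np.cos(t)]])
for n,p in [("tab top outer far",f(349,239,38)),("tab outer lower",f(346,300,38)),("tongue tip far",f(280,244,21)),("plate edge",f(258,245,30)),("bar end",f(384,231,16)),("grinder",f(670,80,60))]: print(n,p.round(1),(B@(p[:2]-[556.9,-74.2])).round(1))
```

```text
tab top outer far [ 659.9 -215.7   38. ] [  85. -153.]
tab outer lower [ 625.8 -217.1   38. ] [  51.  -150.2]
tongue tip far [ 648.4 -175.5   21. ] [  78.5 -111.7]
plate edge [ 648.8 -165.9   30. ] [  80.  -102.2]
bar end [ 661.9 -233.2   16. ] [  84.8 -170.6]
grinder [ 752.2 -349.8   60. ] [ 160.3 -297.4]
```

Call:
send_rows:
  rows:
    - [0.03,0,0,0,0,0,1]
    - [0.055,0,0,0,0,0,1]
    - [0.068,0,0,0,0,0,1]
    - [0.068,0,0,0,0,0,1]

```text
time_s: 10.52
tcp_pos: [640.1, -241.6, 20.1]
orientation: [1.118, 1.263, -1.117]
wrist_force: [0.1, -0.2, 0.2]
finger_gap: 0.6
```

```bash
cat >> h.py <<'E'
def pl():
    s=ctrl.state();t=np.deg2rad(7);B=np.array([[np.cos(t),np.sin(t)],[-np.sin(t),np.cos(t)]])
    A=R.from_rotvec(s["orientation"]).as_matrix()
    print("plate xy",(B@(s["tcp_pos"][:2]-[556.9,-74.2])).round(1),"z",s["tcp_pos"][2].round(1),"yaw",np.rad2deg(np.arctan2(A[0,2],-A[1,2])).round(2),"F",(B@s["wrist_force"][:2]).round(1),s["wrist_force"][2].round(1))
E
python3 -c "
from h import *
pl()"
```

```text
plate xy [  62.2 -176.3] z 20.1 yaw 7.08 F [ 0.1 -0.2] 0.2
```

Now I'll push towards the plate, which is tool −z.

Call:
send_rows:
  rows:
    - [0,0,-0.005,0,0,0,1]
    - [0,0,-0.01,0,0,0,1]
    - [0,0,-0.015,0,0,0,1]
    - [0,0,-0.02,0,0,0,1]
    - [0,0,-0.025,0,0,0,1]

```text
time_s: 11.15
tcp_pos: [637.4, -216.8, 20.5]
orientation: [1.118, 1.261, -1.116]
wrist_force: [0.5, -1.2, 0.3]
finger_gap: 0.7
```

```bash
python3 -c "
from h import *
pl()"
```

```text
plate xy [  62.5 -151.4] z 20.5 yaw 7.08 F [ 0.3 -1.3] 0.3
```

Call:
send_rows:
  rows:
    - [0,0,-0.004,0,0,0,1]
    - [0,0,-0.008,0,0,0,1]
    - [0,0,-0.012,0,0,0,1]
    - [0,0,-0.016,0,0,0,1]
    - [0,0,-0.02,0,0,0,1]

```text
time_s: 11.78
tcp_pos: [634.9, -196.8, 20.5]
orientation: [1.118, 1.261, -1.116]
wrist_force: [0.0, -1.3, 0.4]
finger_gap: -0.1
```

Run:
```python
from h import *
pl()
a=save("wrist","w3.png"); cv2.imwrite("pics/w3b.png",cv2.resize(a[:,:,::-1],(800,500)))
a=save("scene","s3.png"); K,W=cam("scene"); u,v=w2px(K,W,[637,-180,27]).astype(int); cv2.imwrite("pics/s3b.png",cv2.resize(a[v-50:v+50,u-64:u+64,::-1],(768,600),interpolation=2))
```

```text
plate xy [  62.5 -131.2] z 20.5 yaw 7.08 F [-0.1 -1.3] 0.4
```

View pics/w3b.png

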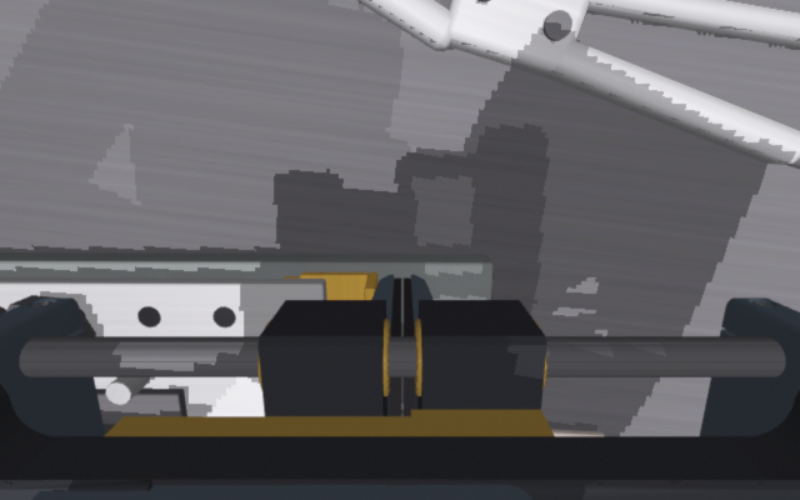

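Run:
```python
from h import *
K,W=cam("wrist")
t=np.deg2rad(7);B=np.array([[np.cos(t),np.sin(t)],[-np.sin(t),np.cos(t)]])
for n,u,v,z in [("tongue corner",286,277,21),("tongue far edge",320,275,21),("tab top inner/outer",360,274,38),("tab outer",377,273,38),("plate corner",325,282,30),("plate far L",60,284,30),("bar",490,263,16),("bar",100,263,16)]:
    p=px2w(K,W,(u/1.25,v/1.25),z); print(n,(B@(p[:2]-[556.9,-74.2])).round(1))
```

```text
tongue corner [ 80.  -82.6]
tongue far edge [ 80.9 -96.7]
tab top inner/outer [  86.7 -114.9]
tab outer [  87.1 -121.2]
plate corner [  80.9 -100.3]
plate far L [79.9  3.7]
bar [  84.8 -167.7]
bar [84.5 -3.3]
```

View pics/s3b.png

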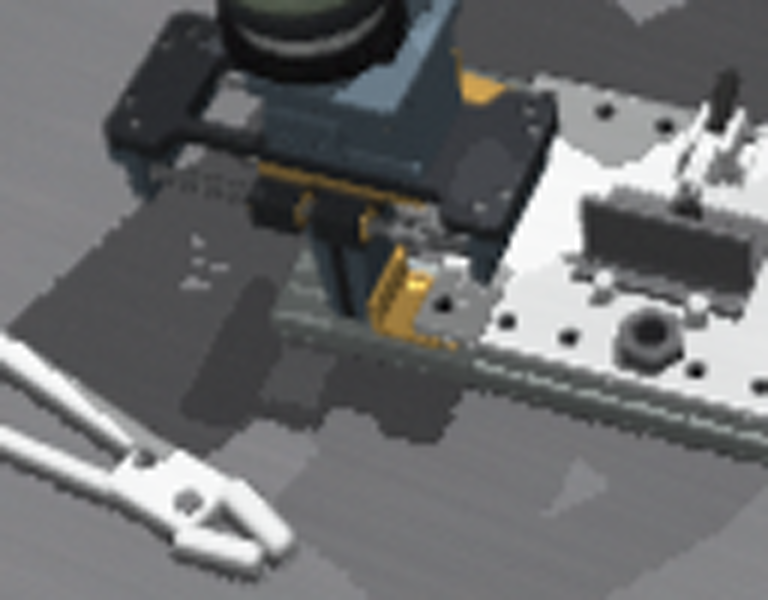

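The shim is square, about 17 mm in, with roughly 13.5 mm left to go. I'll continue and slow down at the end.

Call:
send_rows:
  rows:
    - [0,0,-0.003,0,0,0,1]
    - [0,0,-0.006,0,0,0,1]
    - [0,0,-0.009,0,0,0,1]
    - [0,0,-0.011,0,0,0,1]
    - [0,0,-0.011,0,0,0,1]

```text
time_s: 12.5
tcp_pos: [633.2, -185.1, 20.3]
orientation: [1.118, 1.263, -1.116]
wrist_force: [0.0, 0.2, -0.4]
finger_gap: 0.6
```

Call:
send_rows:
  rows:
    - [0,0,-0.001,0,0,0,1]
    - [0,0,-0.0015,0,0,0,1]
    - [0,0,-0.0015,0,0,0,1]

```text
time_s: 12.88
tcp_pos: [633.1, -183.6, 20.3]
orientation: [1.118, 1.263, -1.116]
wrist_force: [-0.2, -0.7, -0.7]
finger_gap: 0.1
```

```bash
python3 -c "
from h import *
pl()"
```

```text
plate xy [  62.3 -117.8] z 20.3 yaw 7.1 F [-0.3 -0.7] -0.7
```

Now fine steps until contact with the plate edge.

Call:
send_rows:
  rows:
    - [0,0,-0.0005,0,0,0,1]
    - [0,0,-0.001,0,0,0,1]
    - [0,0,-0.001,0,0,0,1]

```text
time_s: 13.25
tcp_pos: [632.9, -182.5, 20.2]
orientation: [1.118, 1.263, -1.116]
wrist_force: [-0.9, -0.9, -0.2]
finger_gap: 0.6
```

Call:
send_rows:
  rows:
    - [0,0,-0.0005,0,0,0,1]
    - [0,0,-0.001,0,0,0,1]
    - [0,0,-0.001,0,0,0,1]

```text
time_s: 13.62
tcp_pos: [632.7, -181.4, 20.2]
orientation: [1.118, 1.263, -1.116]
wrist_force: [-0.3, -0.8, 0.8]
finger_gap: 0.3
```

Call:
send_rows:
  rows:
    - [0,0,-0.0005,0,0,0,1]
    - [0,0,-0.001,0,0,0,1]
    - [0,0,-0.001,0,0,0,1]

```text
time_s: 14.0
tcp_pos: [632.6, -180.4, 20.2]
orientation: [1.118, 1.263, -1.116]
wrist_force: [-0.9, -0.1, 0.2]
finger_gap: 0.7
```

Run:
```python
from h import *
pl()
a=save("wrist","w4.png"); cv2.imwrite("pics/w4b.png",cv2.resize(a[190:270,200:380,::-1],(800,356),interpolation=2))
```

```text
plate xy [  62.2 -114.6] z 20.2 yaw 7.1 F [-0.9 -0. ] 0.2
```

View pics/w4b.png

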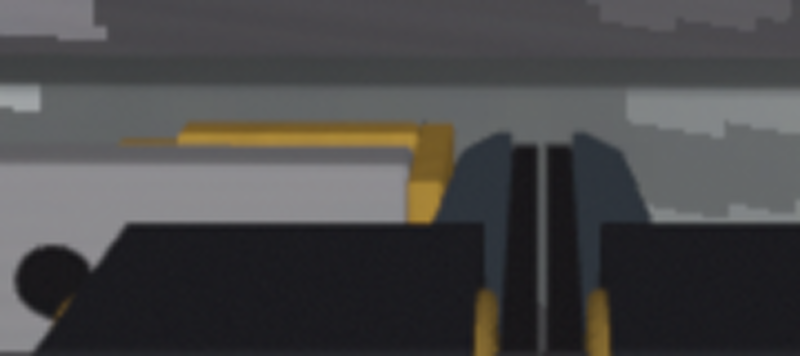

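Call:
send_rows:
  rows:
    - [0,0,-0.0005,0,0,0,1]
    - [0,0,-0.001,0,0,0,1]
    - [0,0,-0.0015,0,0,0,1]
    - [0,0,-0.0015,0,0,0,1]

```text
time_s: 14.55
tcp_pos: [632.6, -179.9, 20.3]
orientation: [1.117, 1.261, -1.116]
wrist_force: [-0.6, -5.1, -1.1]
finger_gap: 0.6
```

Call:
send_rows:
  rows:
    - [0,0,-0.0005,0,0,0,1]
    - [0,0,-0.001,0,0,0,1]
    - [0,0,-0.0015,0,0,0,1]
    - [0,0,-0.0015,0,0,0,1]

```text
time_s: 15.05
tcp_pos: [632.6, -179.9, 20.4]
orientation: [1.115, 1.26, -1.116]
wrist_force: [0.1, -7.4, -0.7]
finger_gap: 0.6
```

The tab is against the edge: force rose to 7 N with no further motion. I'll back off and lift.

Call:
send_rows:
  rows:
    - [0,0,0.005,0,0,0,1]
    - [0,0,0.02,0,0,0,1]
    - [0,0,0.03,0,0,0,1]
    - [-0.03,0,0.03,0,0,0,1]
    - [-0.07,0,0.03,0,0,0,1]

```text
time_s: 15.68
tcp_pos: [635.2, -209.6, 90.0]
orientation: [1.116, 1.263, -1.118]
wrist_force: [0.8, -0.2, 0.2]
finger_gap: 0.5
```

Run:
```python
from h import *
pl(); K,W=cam("wrist")
a=save("wrist","w5.png"); cv2.imwrite("pics/w5b.png",cv2.resize(a[150:270,140:320,::-1],(800,533),interpolation=2))
print(lm("tab_far_right","wrist",K,W,27),lm("corner_far_right","wrist",K,W,30), goal([625.7,-142.3,90],7,-1))
```

```text
plate xy [  61.3 -143.9] z 90.0 yaw 7.11 F [ 0.7 -0.3] 0.2
[(0.78, [633.8, -169.9, 27.0])] [(0.57, [627.2, -143.5, 30.0])] ([0.0027, -0.0035, -0.0689], [0.12, 0.4, -0.47])
```

View pics/w5b.png

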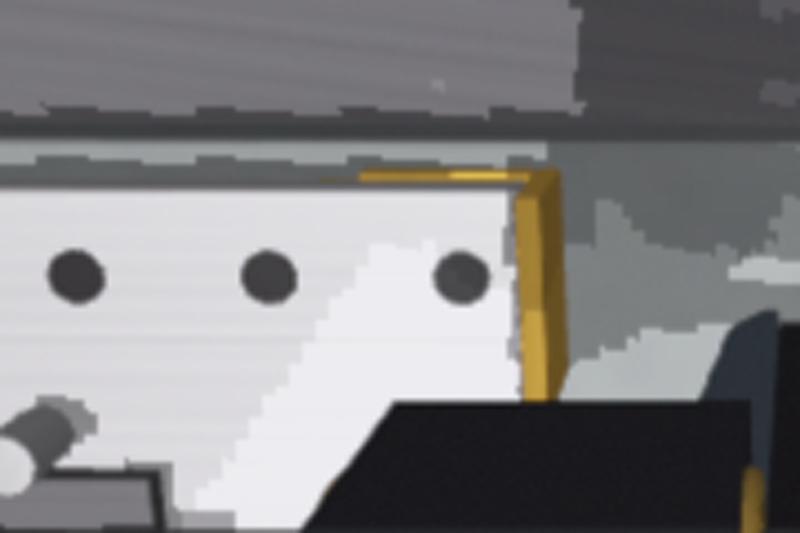

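The tab lies flat and parallel along the plate's right edge (cols 515–565 in the crop). Tab to press point comes out at about 27 mm against an expected 28. Now the check press.

Call:
send_rows:
  rows:
    - [0,-0.003,-0.04,0,0,0,1]
    - [0.01,-0.0035,-0.069,0,0,0,1]
    - [0.035,-0.0035,-0.069,0,0,0,1]
    - [0.05,-0.0035,-0.069,0,0,0,1]
    - [0.05,-0.0035,-0.069,0,0,0,1]

```text
time_s: 16.45
tcp_pos: [624.8, -142.5, 40.6]
orientation: [1.116, 1.258, -1.117]
wrist_force: [-0.2, 0.1, 0.0]
finger_gap: 0.3
```

```bash
python3 -c "
from h import *
pl()"
```

```text
plate xy [ 59.  -76.1] z 40.6 yaw 7.09 F [-0.2  0.1] 0.0
```

Call:
send_rows:
  rows:
    - [0.007,0,0,0,0,0,1]
    - [0.01,0,0,0,0,0,1]
    - [0.012,0,0,0,0,0,1]
    - [0.013,0,0,0,0,0,1]
    - [0.013,0,0,0,0,0,1]

```text
time_s: 17.08
tcp_pos: [624.9, -143.0, 29.6]
orientation: [1.116, 1.257, -1.116]
wrist_force: [-2.8, -0.0, 8.5]
finger_gap: 0.6
```

Call:
send_rows:
  rows:
    - [0.001,0,0,0,0,0,1]
    - [0.002,0,0,0,0,0,1]
    - [0.003,0,0,0,0,0,1]
    - [0.003,0,0,0,0,0,1]

```text
time_s: 17.58
tcp_pos: [624.9, -143.0, 29.5]
orientation: [1.116, 1.256, -1.116]
wrist_force: [-4.8, 1.1, 17.2]
finger_gap: 0.4
```

The corner is firm: 29.5 mm at 17 N, where before it gave to 26.1. I'll retract clear and do a final check.

Call:
send_rows:
  rows:
    - [-0.03,0,0,0,0,0,1]
    - [-0.08,0,0,0,0,0,1]
    - [-0.13,0,0,0,0,0,1]
    - [-0.16,-0.02,0,0,0,0,1]
    - [-0.16,-0.04,0,0,0,0,1]

```text
time_s: 18.2
tcp_pos: [585.7, -147.5, 192.5]
orientation: [1.118, 1.249, -1.112]
wrist_force: [0.5, -0.1, 0.0]
finger_gap: 0.6
```

Call:
send_rows:
  rows:
    - [0,0,0,0,0,0,1]
    - [0,0,0,0,0,0,1]

```text
time_s: 18.45
tcp_pos: [586.5, -147.5, 192.5]
orientation: [1.118, 1.248, -1.111]
wrist_force: [0.7, -0.0, 0.2]
finger_gap: 0.4
```

Run:
```python
from h import *
pl(); K,W=cam("wrist")
a=save("wrist","w6.png"); cv2.imwrite("pics/w6b.png",cv2.resize(a[:,:,::-1],(800,500)))
for c in C: print(c,lm("tab_"+c,"wrist",K,W,27))
print(lm("corner_far_right","wrist",K,W,30),lm("plate","wrist",K,W,22))
```

```text
plate xy [ 20.4 -76.4] z 192.5 yaw 7.1 F [ 0.7 -0.1] 0.2
near_left [(0.92, [480.1, 61.9, 27.0])]
near_right [(0.61, [576.6, -242.0, 27.0])]
far_left [(0.89, [600.9, 78.2, 27.0])]
far_right [(0.69, [632.5, -170.3, 27.0])]
[(0.75, [627.5, -142.3, 30.0])] [(0.65, [502.6, -157.5, 22.0]), (0.56, [558.4, -74.5, 22.0])]
```

View pics/w6b.png

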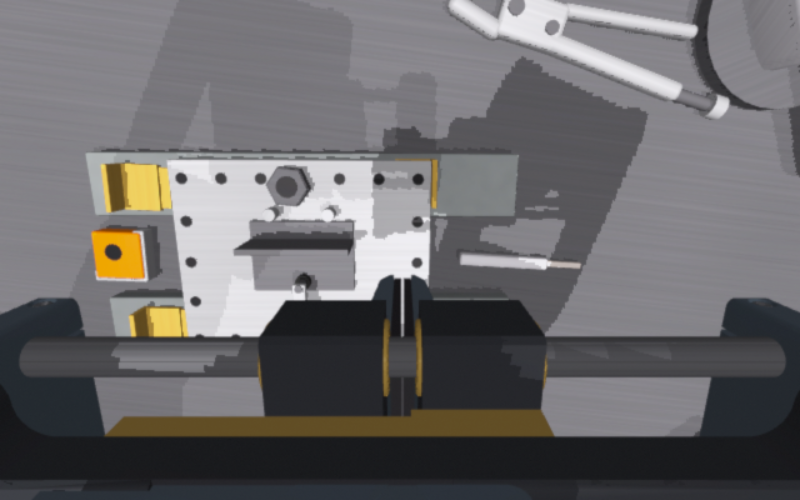

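```bash
python3 -c "
from rig import ctrl
print(ctrl.close_job())"
```

```text
the job is handed in; nothing more can be done
None
```

The rocking corner was the far right one. Its shim is now home under the plate, the corner is firm, and the job is handed in at about 19 s of the 61 s allowed.

- **Finding the corner:** Far left, near left and near right all held at 30.2 mm under 12–23 N. Far right gave way at 4 N and stopped at 26.1 mm.
- **Pushing the shim:** I pushed the far right shim in with the closed fingertips. It stopped moving against the plate's edge and the force rose to about 7 N, so I stopped there.
- **Final press:** The far right corner read 29.5 mm under 17 N, about 0.7 mm lower than the other three.
- **Last picture:** The tab lies flat on the plate's edge, about 28.4 mm from the press point (28 expected). The plate measured within about 2 mm of where it started. The two left shims, nut, magnet and scriber look untouched, and the hand is clear at 190 mm.
- **Not confirmed:** The gripper hid the near right shim in that picture, and the network's one guess for it was plainly wrong. I didn't touch it: I only pressed the plate there, then lifted away.

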